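Hold the spring clip open over the menu card

ROBOT

A 6-joint arm with a two-finger parallel gripper is mounted at the origin on the work surface. World frame = base frame: x ahead of the robot, y to its left, z up, the work surface at z = 0. Lengths are in m, angles in degrees, forces in N, time in s.
With the tool pointing down it reaches from about 0.4 to 0.825 m from the base axis. Payload 7 kg.
Tool frame: the origin (TCP) lies midway between the tips of the shut fingers; the grasp point (between the pads) lies 19 mm behind it (ctrl.grip_point_offset is the distance from the TCP to the grasp point, in m); x points along the fingers, y is the direction in which the jaws open and shut, and the axes are right-handed (so a half turn about x gives the same grasp; the last joint's range is limited). The gripper opens to 88 mm and grips with 3 to 60 N. Pads are 19 mm wide; open, the fingers measure 130 mm over their backs; the gripper's body (78 mm by 193 mm) begins 47 mm behind the grasp point.
Start: joints at [83.428, 20.546, 0.682, 0, -70.136, -16.507], TCP at [0.265, 0.621, 0.227] pointing down, gripper open.
Joint ranges: [-176.03, 176.03], [-82.01, 121.73], [-58.28, 71.71], [-173.87, 95.51], [-174.79, -0.11], [-173.66, 173.66]. Speed limits (degrees/s): [136.94, 136.94, 172.46, 180, 180, 180].

INTERFACE

Orientations are given as [roll, pitch, yaw] about the fixed x, y, z axes, in that order (R = Rz(yaw) Ry(pitch) Rx(roll)).
In Python, from plant import ctrl gives the robot as it stands.
- The arm moves only by the tool drive_tool, never from a script. Its argument "plan" is a list of rows, each a list of 3 entries, a list of its own where there are three numbers: the shift along the tool's x, y, z in m, then the turn, a rotation vector about the tool's x, y, z in degrees, then the opening, from 0 (shut) to 1 (fully open). In form: [[[dx, dy, dz], [wx, wy, wz], grip], ...]. A call has 1 to 20 rows; each row is the pose to reach, as a shift and turn from the pose measured when the call began, along the tool's axes at that moment; what a row does not reach only later rows make up. A row lasts 1/12 s, in which the tool goes at most 41.7 mm and 7.16 degrees, less where a joint would pass 70% of its speed; a pose out of reach is approached as far as the arm can. A call with a gripper value outside its range is refused whole. The fingers move at their own pace and stop on an object; the grip force is fixed at half the most. Time passes only in rows, so rows that repeat a pose let the fingers close. It gives the time, the measured TCP pose, the force and the opening at its end, in the units of the state.
- ctrl.get_obs(): the state, without advancing time (a new reading comes with each control period).
- ctrl.snapshot(name): name is "scene" or "top" or "wrist"; returns the picture (420x560x3 uint8, blue, green, red); there is no depth.
- ctrl.get_calibration(name): a dict with "fx", "fy", "cx", "cy" (pixels), "dist_coeffs" ([k1, k2, p1, p2, k3] as OpenCV has them; the pictures are not rectified), "R" (3x3) and "t" (3): a world point X has camera coordinates R X + t. Camera axes: x right, y down, z forward; pixel columns grow to the right and rows downward; lengths in m; the calibration is good to about 2 mm. A picture is of the moment at which its call begins: read the wrist's pose just before it. get_calibration takes no time and is no camera call; for the wrist camera it gives the pose at the moment of the call.
- ctrl.close_job(): hands the job in, once; it reports no verdict.
Trained networks look in the newest picture that a camera, given by its name, has taken for a name from the list of things; names that differ only in an ending like _2 or _b are one class to them, and where a whole thing is asked for, a point or a joint stands for the part that bears it (a point fixed in the world has none). Each returns a list of dicts, best first, with "confidence" (0 to 1); they miss things now and then, are a little off and sometimes report something else, mostly with a low value. They report only what shows in the picture. A call takes as long as a camera call.
- ctrl.cut_out(camera, name): "pixels" (420x560 bool, what is visible of it) and "pixel" ([column, row] in pixels, amid what is visible of it).
- ctrl.landmark_of(camera, name): "pixel" ([column, row] in pixels: a listed point, or the origin of a listed thing).
The state is a dict: "clock": time; "joint_pos": joint angles; "qvel": joint speeds; "tau": joint torques, N m; "tool_pos": TCP position; "orientation": TCP orientation; "force": force on the tool from outside, world axes, zero at the start; "moment": the same for the moment, N m; "opening": finger opening in m.
Only numpy, scipy, OpenCV 4.12 (cv2) and the standard library are available. Lean on these libraries where they do the work, as an engineer would, in place of code of your own. Each camera call takes 0.05 s, during which the arm holds its last target. There are 200 camera calls.

TASK

Squeeze the red spring clip open, take it off the wall of the steel caddy without dropping it, and hold it wide open over the middle of the yellow menu card's top edge, one jaw in front and one jaw behind, well down over the edge but touching the card nowhere, so that a slip with today's special can be slid in beside the card. Finish while still holding the clip squeezed open there, in the air and still. Do not shove or tip the card or the other things on the counter.

Things in the scene. Friction and masses are not known exactly. Their poses are not given: they have to be found in the camera images.
- clip: Red plastic spring clip, 74 mm long, 50 g, two mirror halves. Origin: on its pivot. Pose of the near half. It starts clamped on the caddy's far (+x) wall, jaws down, handles up, pivot 117 mm above the counter (17 mm above the rim). Axes then: z up, y level along hinge pin and wall, x across the wall towards the far half. When the clip opens, each half leans half the opening angle from the middle plane.
- clip_lever (a joint): Opening angle of the clip (rad): 0 as parked on the 3 mm wall (pads 3 mm apart), -0.1 shut on nothing, 0.6 squeezed open to its firm stop (jaw tips about 22 mm apart, tops of the pads 15 mm). A spring shuts it: squeezing takes about 8 N; 15 to 25 N holds it firmly.
- handle_near (a point): Outer face of the near half's handle, 24 mm above the pivot: the place to squeeze. The two flat handles, 30 mm wide (y), run from 4 to 41 mm above the pivot and flare apart upwards: 31 mm over their outsides here, 41 mm at the top. Squeezed along x, from above, they come parallel, 16 mm over their outsides.
- handle_far (a point): The same point on the far half's handle.
- jaw_near (a point): Tip of the near half's jaw: middle of the lower inner edge of its rubber pad, 32 mm below the pivot. The jaws are 44 mm wide (y); black pads line them from 20 to 32 mm below the pivot.
- jaw_far (a point): The same tip on the far half's jaw. The middle between the two tips is the middle of the clip's mouth, straight below the pivot when the clip hangs upright.
- caddy: Fixed open stainless box, 110 mm (x) by 190 mm (y) by 100 mm high, walls 3 mm, full of upturned white sauce cups that stay 25 mm below the rim. Origin: centre of its underside on the counter; x points away from the robot. The clip sits on its +x wall.
- yellow_card: Yellow menu card with red stripes and pictures, an upright stiff board 105 mm wide (y), 3 mm thick (x), standing in a dark steel foot 120 mm (y) by 60 mm (x) by 22 mm high; not fastened down, 0.75 kg. Origin: centre of the foot's underside. The card's top edge is level, 155 mm above the counter.
- card_edge (a point): Middle of the top edge of the yellow card, 155 mm above the counter; x normal to the card's face, y along the edge, z up.
- green_card: Green menu card with white stripes, otherwise the same as the yellow one; a bystander. The two cards may swap places.
- mustard: Yellow squeeze bottle with white nozzle, 60 mm across, 182 mm high, bystander. Origin: centre of the base.
- cups: Stack of white and brown paper cups, mouth down, 75 mm across, 133 mm high, bystander. Origin: centre of the base.
- picks: Steel pot of wooden picks, 66 mm across, 120 mm high over the picks, bystander. Origin: centre of the base.

How it is judged:
By the outcome, as a careful person would: the job done as asked, in the order asked, and still so for the second after the job is handed in, while the arm keeps its last pose, push and grip.
It also fails if it takes over 42 s, if anything falls off the work surface, if the arm or the gripper's body presses on something with over 40 N, if the wrist force passes 120 N, or if a joint passes its speed limit or range.

## Working session

There is one attempt and no reset: what is moved stays moved. The work goes in short steps, Python scripts to look and compute and a tool call to move; the robot and the scene stay as the last step left them, time stands still between calls to the robot, and variables do not carry over. Pictures are saved under pics/ and viewed, about 8 in all and at most 12, crops included, and the job is handed in when it is done.

Besides the shell and the picture viewer there is one more tool, called after "Request:" as name([rows], argument=value, ...), one row to a line, values as JSON. drive_tool: Moves the arm, as the interface text tells. Its arguments: {"type":"object","properties":{"plan":{"type":"array","items":{"type":"array"}}},"required":["plan"]}

```bash
mkdir -p pics
cat > h.py <<'E'
import numpy as np, cv2
from scipy.spatial.transform import Rotation as Ro
from plant import ctrl
def cal(n):
    c=ctrl.get_calibration(n); K=np.array([[c['fx'],0,c['cx']],[0,c['fy'],c['cy']],[0,0,1.]])
    return K,np.array(c['dist_coeffs'],float),np.array(c['R'],float),np.array(c['t'],float)
def ray(C,p):
    K,d,R,t=C; u=cv2.undistortPoints(np.array([[p]],float),K,d)[0,0]
    return -R.T@t, R.T@np.array([u[0],u[1],1.])
def atz(C,p,z):
    o,v=ray(C,p); return o+v*(z-o[2])/v[2]
def proj(C,X):
    K,d,R,t=C; return cv2.projectPoints(np.atleast_2d(np.array(X,float)),cv2.Rodrigues(R)[0],t,K,d)[0][:,0]
def tri(rs):
    A=np.zeros((3,3));b=np.zeros(3)
    for o,v in rs:
        v=v/np.linalg.norm(v);P=np.eye(3)-np.outer(v,v);A+=P;b+=P@o
    X=np.linalg.solve(A,b)
    return X,[np.linalg.norm(np.cross(X-o,v/np.linalg.norm(v))) for o,v in rs]
E
cat > a.py <<'E'
from h import *
o=ctrl.get_obs();print(o)
C={}
ims=[]
for n in ['scene','top','wrist']:
    C[n]=cal(n); im=ctrl.snapshot(n); cv2.imwrite(f'pics/{n}0.png',im)
    print(n,'cam at',np.round(-C[n][2].T@C[n][3],3),'fwd',np.round(C[n][2][2],2))
for nm in ['clip','handle_near','handle_far','jaw_near','jaw_far','caddy','yellow_card','card_edge','green_card','mustard','cups','picks']:
    rs=[];s=''
    for n in ['scene','top','wrist']:
        r=ctrl.landmark_of(n,nm)
        if r:
            p=r[0]['pixel'];s+=f" {n}{np.round(p,1)} {r[0]['confidence']:.2f}"
            if n!='wrist' and r[0]['confidence']>.3: rs.append(ray(C[n],p))
    if len(rs)>1: X,e=tri(rs); s+=f' X={np.round(X,4)} e={np.round(e,4)}'
    print(nm,s)
E
python3 a.py; python3 -c "
import cv2,numpy as np
a=[cv2.imread(f'pics/{n}0.png') for n in ['scene','top']]
cv2.imwrite('pics/st.png',np.hstack([cv2.resize(i[:, :],(400,300)) for i in a]))"
```

```text
{'clock': 0.0, 'joint_pos': array([ 8.34274964e+01,  2.05900807e+01,  6.32829278e-01, -2.11282159e-02,
       -7.01344497e+01, -1.65064352e+01]), 'qvel': array([ 0.02851944,  0.03633545,  0.00413205, -0.02177537, -0.02542837,
        0.06564515]), 'tau': array([ 1.35931070e-03, -5.82722855e+01,  2.93055564e+01,  6.99740767e+00,
        6.90290850e-03, -1.36928497e-04]), 'tool_pos': array([0.26443085, 0.6205122 , 0.22562762]), 'orientation': array([  94.28693862,   89.90617184, -108.79919576]), 'force': array([-0.00970804, -0.4855922 , -0.34022526]), 'moment': array([-0.03963704, -0.00632047, -0.01998411]), 'opening': 0.08735290831751669}
scene cam at [1.1   0.199 0.761] fwd [-0.56 -0.28 -0.78]
top cam at [ 0.567 -0.042  1.043] fwd [ 0.06  0.03 -1.  ]
wrist cam at [0.332 0.592 0.384] fwd [-0.25  0.11 -0.96]
clip  scene[408.5 217.5] 0.60 top[183.3 242.8] 0.49 X=[0.5271 0.2113 0.1171] e=[0.0001 0.0001]
handle_near  scene[412.6 206.3] 0.66 top[182.5 250.2] 0.61 X=[0.5097 0.2099 0.1316] e=[0.0012 0.0012]
handle_far  top[180.2 236.7] 0.68
jaw_near  scene[407.6 229.4] 0.56 top[188.4 243.3] 0.83 X=[0.5231 0.2142 0.075 ] e=[0.0044 0.0044]
jaw_far  scene[408.5 225.4] 0.59 top[187.  240.2] 0.66 X=[0.5316 0.2124 0.0975] e=[0.0047 0.0047]
caddy  scene[403.4 235.2] 0.83 top[191.4 260. ] 0.61 X=[ 0.4763  0.2177 -0.0006] e=[0.0017 0.0017]
yellow_card  scene[185. 188.] 0.88 top[388.2 232. ] 0.77 X=[ 0.5638 -0.3129 -0.0119] e=[0.004 0.004]
card_edge  scene[173.7 143.4] 0.74 top[398.  227.6] 0.71 X=[ 0.5767 -0.2967  0.1506] e=[0.0002 0.0002]
green_card  scene[254.1 202.1] 0.92 top[321.3 238.4] 0.60 X=[ 0.5423 -0.1295  0.005 ] e=[0.0038 0.0038]
mustard  scene[179.5 258.1] 0.74 top[350.8 164.2] 0.62 X=[ 0.7465 -0.2063 -0.0044] e=[0.0052 0.0052]
cups  scene[276.1 308.8] 0.64 top[260.6 158.2] 0.94 X=[ 0.7607  0.0378 -0.0031] e=[0.0001 0.0001]
picks  scene[383.1 332. ] 0.72 top[191.2 171.4] 0.66 X=[ 0.7182  0.2363 -0.003 ] e=[0.0064 0.0064]
```

View pics/scene0.png

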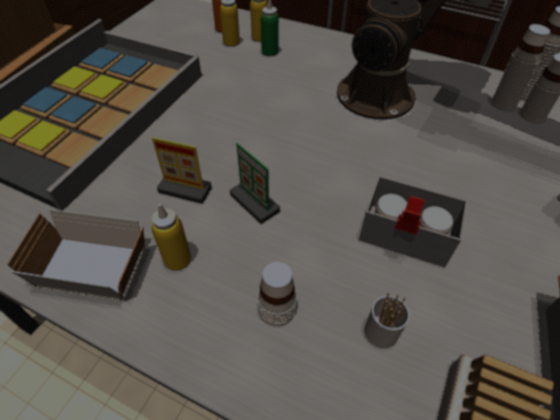

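View pics/top0.png

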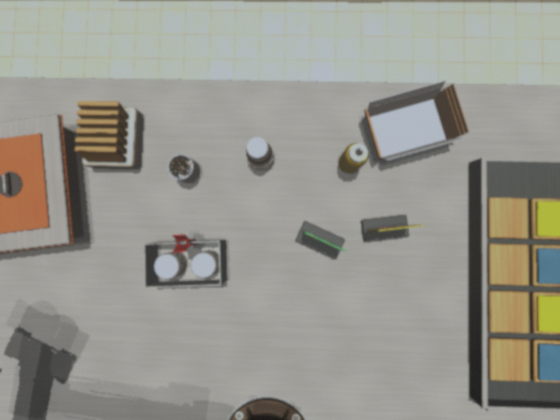

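The scene camera shows the clip at (408,217) on the caddy and the yellow card at (180,165). In the top view they are at (183,243) and (400,227). Next I fit poses and yaw by silhouette.

```bash
cat > fit.py <<'E'
from h import *
from scipy.optimize import minimize
def boxes(name):
    if name=='caddy': return [(.11,.19,0,.1)]
    return [(.06,.12,0,.022),(.003,.105,.022,.155)]
def sil(C,name,q):
    S=4;m=np.zeros((420*S,560*S),np.uint8);c,s=np.cos(q[2]),np.sin(q[2])
    for a,b,z0,z1 in boxes(name):
        P=[[q[0]+c*x-s*y,q[1]+s*x+c*y,z] for x in(-a/2,a/2) for y in(-b/2,b/2) for z in(z0,z1)]
        h=cv2.convexHull(((proj(C,P)+.5)*S).astype(np.float32)).astype(np.int32); cv2.fillConvexPoly(m,h,1)
    return cv2.resize(m.astype(np.float32),(560,420),interpolation=cv2.INTER_AREA)
def fit(name,x0,cams=('scene','top'),extra=None):
    M=[]
    for n in cams:
        k=ctrl.cut_out(n,name)
        if k:
            m=k[0]['pixels'].astype(np.uint8)
            if extra:
                e=ctrl.cut_out(n,extra)
                if e: m|=e[0]['pixels']
            M.append((n,cal(n),cv2.morphologyEx(m,cv2.MORPH_CLOSE,np.ones((3,3))).astype(float)))
    f=lambda q:sum(1-np.minimum(sil(C,name,q),m).sum()/np.maximum(sil(C,name,q),m).sum() for _,C,m in M)
    best=None
    for y in np.radians([-35,-20,-5,10,25]):
        r=minimize(f,[x0[0],x0[1],y],method='Nelder-Mead',options=dict(initial_simplex=[[x0[0],x0[1],y],[x0[0]+.015,x0[1],y],[x0[0],x0[1]+.015,y],[x0[0],x0[1],y+.15]],xatol=2e-4,fatol=1e-4))
        if best is None or r.fun<best.fun: best=r
    q=best.x; print(name,[m[0] for m in M],np.round(q[:2],4),'yaw',np.degrees(q[2]).round(2),'loss',round(best.fun,3)); return q
if __name__=='__main__':
    q=fit('caddy',[.476,.217],extra='clip'); q=fit('yellow_card',[.57,-.30])
    fit('green_card',[.545,-.13])
    o=ctrl.get_obs();print(Ro.from_euler('xyz',o['orientation'],degrees=True).as_matrix().round(3))
E
python3 fit.py
```

```text
caddy ['scene', 'top'] [0.4735 0.2191] yaw 3.7 loss 0.065
yellow_card ['scene', 'top'] [ 0.5759 -0.2996] yaw 8.62 loss 0.114
green_card ['scene', 'top'] [ 0.5396 -0.1269] yaw -23.91 loss 0.114
[[-0.    -0.392 -0.92 ]
 [ 0.    -0.92   0.392]
 [-1.    -0.     0.   ]]
```

```bash
cat > go.py <<'E'
from h import *
def go(p,yaw):
    o=ctrl.get_obs();R=Ro.from_euler('xyz',o['orientation'],degrees=True)
    a=np.radians(yaw);y=np.array([np.cos(a),np.sin(a),0]);x=np.array([0,0,-1.]);T=Ro.from_matrix(np.c_[x,y,np.cross(x,y)])
    print('shift',R.inv().apply(np.array(p)-o['tool_pos']).round(4),'rot',(R.inv()*T).as_rotvec(degrees=True).round(2))
if __name__=='__main__':
    import sys; v=[float(s) for s in sys.argv[1:]]; go(v[:3],v[3])
E
python3 go.py .527 .212 .24 -176.3
```

```text
shift [-0.0134  0.2734 -0.4017] rot [63.22  0.    0.  ]
```

Request:
drive_tool([
  [[-0.002,0.027,-0.04],[6.3,0,0],1],
  [[-0.004,0.055,-0.08],[12.6,0,0],1],
  [[-0.006,0.082,-0.12],[19,0,0],1],
  [[-0.008,0.109,-0.161],[25.3,0,0],1],
  [[-0.01,0.137,-0.201],[31.6,0,0],1],
  [[-0.011,0.164,-0.241],[38,0,0],1],
  [[-0.012,0.191,-0.281],[44.2,0,0],1],
  [[-0.013,0.219,-0.321],[50.5,0,0],1],
  [[-0.0134,0.246,-0.362],[57,0,0],1],
  [[-0.0134,0.2734,-0.4017],[63.2,0,0],1],
  [[-0.0134,0.2734,-0.4017],[63.2,0,0],1],
  [[-0.0134,0.2734,-0.4017],[63.2,0,0],1],
  [[-0.0134,0.2734,-0.4017],[63.2,0,0],1],
  [[-0.0134,0.2734,-0.4017],[63.2,0,0],1],
])

```text
clock: 3.52
tool_pos: [0.5277, 0.2105, 0.2399]
orientation: [-49.4, 90.0, 44.1]
force: [-0.2, -0.3, -0.4]
opening: 0.0881
```

```bash
cat > b.py <<'E'
from h import *
o=ctrl.get_obs();print(o['clock'],o['tool_pos'],o['orientation'],o['joint_pos'].round(1))
C={n:cal(n) for n in ['wrist','scene','top']}
for n in C: cv2.imwrite(f'pics/{n}1.png',ctrl.snapshot(n))
z=dict(clip=.117,handle_near=.141,handle_far=.141,jaw_near=.085,jaw_far=.085)
for nm in z:
    for n in C:
        r=ctrl.landmark_of(n,nm)
        if r: print(nm,n,np.round(r[0]['pixel'],1),round(r[0]['confidence'],2),atz(C[n],r[0]['pixel'],z[nm]).round(4))
E
python3 b.py
```

```text
3.5167 [0.52766357 0.21045856 0.23994954] [-49.42625491  89.99959785  44.1163103 ] [ 41.5  10.  -11.9  -0.  -68.1 -37.9]
clip wrist [277.2 200.4] 0.88 [0.5273 0.2139 0.117 ]
clip scene [406.9 217.8] 0.85 [0.5292 0.2086 0.117 ]
clip top [184.4 241.7] 0.81 [0.5298 0.2088 0.117 ]
handle_near wrist [295.  203.7] 0.56 [0.5115 0.2095 0.141 ]
handle_near scene [410.1 202.3] 0.58 [0.5101 0.2039 0.141 ]
handle_far wrist [262.9 201.1] 0.71 [0.5406 0.2088 0.141 ]
handle_far top [179.4 238.9] 0.66 [0.5371 0.2146 0.141 ]
jaw_near wrist [278.3 191. ] 0.84 [0.5262 0.212  0.085 ]
jaw_near scene [407. 227.] 0.56 [0.524  0.2154 0.085 ]
jaw_far wrist [274.2 191.2] 0.86 [0.5306 0.2125 0.085 ]
jaw_far scene [409.7 225.7] 0.62 [0.5183 0.2195 0.085 ]
jaw_far top [184.8 242.5] 0.63 [0.5266 0.2164 0.085 ]
```

View pics/wrist1.png

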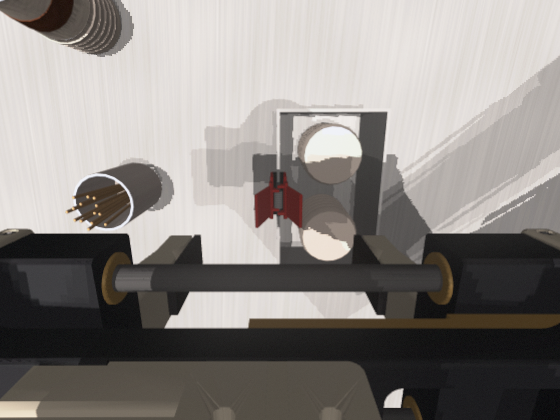

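The wrist view shows the clip at (278,200), centred between the fingers. The caddy's far rim runs down column 278 from row 112.

```bash
cat > c.py <<'E'
from h import *
C=cal('wrist');im=cv2.imread('pics/wrist1.png')
g=cv2.cvtColor(im,cv2.COLOR_BGR2GRAY)
for r in (130,145,160,232): print(r,g[r,268:296])
for c in (300,330,360): print(c,g[102:122,c])
for p in [(278,112),(278,160),(388,111)]: print(p,atz(C,p,.1).round(4))
# predicted rim outer edge with fit
q=[.4735,.2191,np.radians(3.7)]
c,s=np.cos(q[2]),np.sin(q[2])
for lx,ly in [(.055,.095),(.055,.04),(.052,.04),(.055,-.04),(-.055,.095)]: print(lx,ly,proj(C,[q[0]+c*lx-s*ly,q[1]+s*lx+c*ly,.1]).round(1))
E
python3 c.py; python3 go.py .5275 .2115 .15 -176.3;python3 go.py .5275 .2115 .122 -176.3
```

```text
130 [194 192 196 195 196 184 176 175 197 222 227 195 138 116 117 116 116 115
 113 114 112 114 116 117 136 196 217 216]
145 [179 183 185 182 177 175 175 174 193 220 224 196 140 116 116 117 118 113
 113 114 112 113 114 116 117 188 205 198]
160 [ 89  88  89  88  88  88  88  87 127 181 199 166 112  91  91  91  92  89
  90  91  89  91  91  90 121 132 130 107]
232 [203 201 203 203 203 201 199 200 206 209 210 177 135 125 126 123 120 120
 121 121 120 118 120 175 207 210 211 209]
300 [221 222 221 202 194 194 202 216 219 200 118  75 109 116 192 213 213 215
 214 213]
330 [226 226 226 222 204 199 218 234 237 218 125  84 119 146 209 232 232 227
 212 205]
360 [225 225 207 199 199 199 219 232 234 205 115  84 105  99  93 124 131 125
 118 115]
(278, 112) [0.5313 0.1316 0.1   ]
(278, 160) [0.5282 0.1778 0.1   ]
(388, 111) [0.4254 0.1239 0.1   ]
0.055 0.095 [[275.2 283. ]]
0.055 0.04 [[275.1 238.1]]
0.052 0.04 [[277.9 238.1]]
0.055 -0.04 [[275.  164.7]]
-0.055 0.095 [[371.9 283. ]]
shift [ 0.09   -0.0005 -0.0005] rot [ 0.02 -0.   -0.  ]
shift [ 0.118  -0.0005 -0.0005] rot [ 0.02 -0.   -0.  ]
```

Request:
drive_tool([
  [[0.02,0.0005,0],[0,0,0],1],
  [[0.045,0.0005,0],[0,0,0],1],
  [[0.07,0.0005,0],[0,0,0],1],
  [[0.09,0.0005,0],[0,0,0],1],
  [[0.105,0.0005,0],[0,0,0],1],
  [[0.115,0.0005,0],[0,0,0],1],
  [[0.118,0.0005,0],[0,0,0],1],
  [[0.118,0.0005,0],[0,0,0],1],
  [[0.118,0.0005,0],[0,0,0],0.6],
  [[0.118,0.0005,0],[0,0,0],0.55],
])

```text
clock: 5.25
tool_pos: [0.5271, 0.2124, 0.1231]
orientation: [-59.3, 89.9, 34.4]
force: [0.4, -0.7, -0.4]
opening: 0.0793
```

```bash
cat > d.py <<'E'
from h import *
import sys
o=ctrl.get_obs();print(o['clock'],o['tool_pos'],o['force'],o['opening'])
a=ctrl.snapshot('wrist');cv2.imwrite(f'pics/{sys.argv[1]}.png',a)
E
python3 d.py w2
```

```text
5.25 [0.52714249 0.21236273 0.1231104 ] [ 0.35608797 -0.695215   -0.4285238 ] 0.07931196809949012
```

View pics/w2.png

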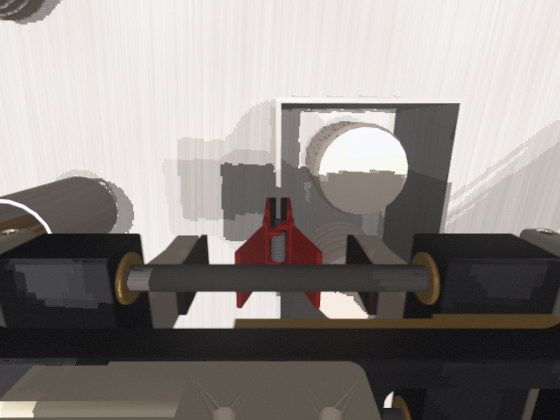

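The clip (column 278) sits midway between the fingers (columns 208 and 347), so I can squeeze.

Request:
drive_tool([
  [[0,0,0],[0,0,0],0.45],
  [[0,0,0],[0,0,0],0.4],
  [[0,0,0],[0,0,0],0.35],
  [[0,0,0],[0,0,0],0.3],
  [[0,0,0],[0,0,0],0.25],
  [[0,0,0],[0,0,0],0.2],
  [[0,0,0],[0,0,0],0.1],
  [[0,0,0],[0,0,0],0],
  [[0,0,0],[0,0,0],0],
  [[0,0,0],[0,0,0],0],
  [[0,0,0],[0,0,0],0],
  [[0,0,0],[0,0,0],0],
  [[0,0,0],[0,0,0],0],
  [[0,0,0],[0,0,0],0],
  [[0,0,0],[0,0,0],0],
  [[0,0,0],[0,0,0],0],
])

```text
clock: 6.63
tool_pos: [0.5271, 0.2123, 0.1231]
orientation: [-57.2, 89.9, 36.5]
force: [0.0, -0.0, -0.1]
opening: 0.0151
```

```bash
python3 d.py w3; python3 go.py .527 .2124 .26 -176.3
```

```text
6.6333 [0.52708823 0.21234057 0.1230974 ] [ 0.01335501 -0.0343393  -0.13230789] 0.015058852741542823
shift [-1.369e-01 -1.000e-04  2.000e-04] rot [0.03 0.06 0.09]
```

View pics/w3.png

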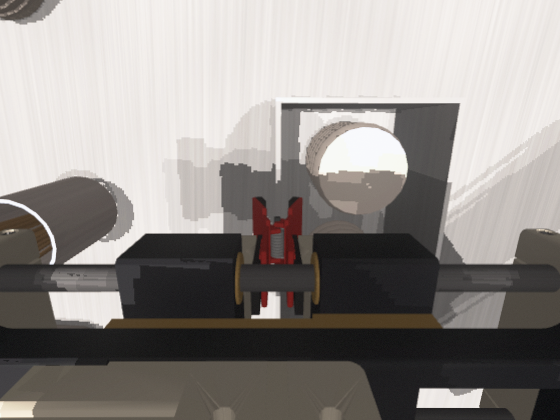

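The clip is squeezed open to 15 mm between the fingers, with the jaws apart and clear of the wall. I lift it straight up.

Request:
drive_tool([
  [[-0.004,0,0],[0,0,0],0],
  [[-0.01,0,0],[0,0,0],0],
  [[-0.018,0,0],[0,0,0],0],
  [[-0.028,0,0],[0,0,0],0],
  [[-0.04,0,0],[0,0,0],0],
  [[-0.055,0,0],[0,0,0],0],
  [[-0.07,0,0],[0,0,0],0],
  [[-0.085,0,0],[0,0,0],0],
  [[-0.1,0,0],[0,0,0],0],
  [[-0.115,0,0],[0,0,0],0],
  [[-0.13,0,0],[0,0,0],0],
  [[-0.14,0,0],[0,0,0],0],
  [[-0.145,0,0],[0,0,0],0],
  [[-0.147,0,0],[0,0,0],0],
  [[-0.147,0,0],[0,0,0],0],
])

```text
clock: 7.93
tool_pos: [0.5268, 0.2122, 0.2703]
orientation: [-53.5, 89.9, 40.2]
force: [0.1, 0.3, -1.2]
opening: 0.0154
```

```bash
cat > e.py <<'E'
from h import *
o=ctrl.get_obs();P=o['tool_pos'];print(o['clock'],P,o['force'],o['opening'])
R=Ro.from_euler('xyz',o['orientation'],degrees=True)
C={n:cal(n) for n in ['wrist','scene','top']}
for n in C: ctrl.snapshot(n)
for nm in ['clip','jaw_near','jaw_far','handle_near','handle_far']:
    rs=[];s=''
    for n in C:
        r=ctrl.landmark_of(n,nm)
        if r and r[0]['confidence']>.4: rs.append(ray(C[n],r[0]['pixel']));s+=f" {n}{np.round(r[0]['pixel'],1)}"
    if len(rs)>1: X,e=tri(rs);print(nm,s,'rel in tool',R.inv().apply(X-P).round(4),np.round(e,4))
E
python3 e.py; python3 go.py .53 -.14 .28 -173.5; python3 go.py .54 -.24 .28 -171.4
```

```text
7.9333 [0.5267834  0.21217952 0.27031742] [ 0.14277105  0.31011309 -1.22242376] 0.015448034152206061
clip  wrist[275.9 244.9] scene[428.8 167.1] top[162.1 245.9] rel in tool [ 0.0135 -0.0003  0.0023] [0.0006 0.0029 0.0028]
jaw_near  wrist[291.6 225.4] scene[426.7 174.3] top[169.9 249.6] rel in tool [0.0428 0.0106 0.0001] [0.0003 0.0018 0.002 ]
jaw_far  wrist[262.2 225.3] scene[424.3 181.6] rel in tool [ 0.0407 -0.0106  0.0001] [0.0006 0.0006]
handle_near  wrist[290.7 263.9] top[160.8 250.4] rel in tool [-0.0288  0.0073 -0.0061] [0.0009 0.0009]
handle_far  wrist[259.4 264. ] scene[432.2 157.5] top[157.9 244.4] rel in tool [-0.0145 -0.0069  0.0012] [0.0028 0.003  0.0045]
shift [-0.0103  0.0197 -0.3516] rot [-2.77  0.06  0.1 ]
shift [-0.0104  0.0163 -0.4521] rot [-4.87  0.06  0.1 ]
```

```bash
python3 go.py .576 -.298 .265 -171.4
```

```text
shift [ 0.0046 -0.0159 -0.5123] rot [-4.87  0.06  0.1 ]
```

Request:
drive_tool([
  [[-0.005,0,-0.01],[0,0,0],0],
  [[-0.01,-0.001,-0.028],[-0.3,0,0],0],
  [[-0.01,-0.001,-0.053],[-0.5,0,0],0],
  [[-0.01,-0.002,-0.08],[-0.8,0,0],0],
  [[-0.01,-0.003,-0.11],[-1.1,0,0],0],
  [[-0.01,-0.004,-0.14],[-1.4,0,0],0],
  [[-0.01,-0.005,-0.17],[-1.7,0,0],0],
  [[-0.01,-0.006,-0.2],[-2,0,0],0],
  [[-0.01,-0.007,-0.23],[-2.3,0,0],0],
  [[-0.01,-0.008,-0.26],[-2.6,0,0],0],
  [[-0.01,-0.009,-0.29],[-2.9,0,0],0],
  [[-0.01,-0.01,-0.32],[-3.2,0,0],0],
  [[-0.01,-0.011,-0.35],[-3.5,0,0],0],
  [[-0.01,-0.012,-0.38],[-3.8,0,0],0],
  [[-0.008,-0.013,-0.41],[-4,0,0],0],
  [[-0.005,-0.0135,-0.44],[-4.3,0,0],0],
  [[0,-0.014,-0.465],[-4.6,0,0],0],
  [[0,-0.015,-0.485],[-4.8,0,0],0],
  [[0,-0.0155,-0.5],[-4.9,0.06,0.1],0],
  [[0,-0.016,-0.51],[-4.9,0.06,0.1],0],
])

```text
clock: 10.5
tool_pos: [0.5757, -0.2976, 0.2696]
orientation: [116.5, 90.0, -144.9]
force: [0.4, 0.3, -0.7]
opening: 0.0149
```

Request:
drive_tool([
  [[0,0,0],[0,0,0],0],
  [[0,0,0],[0,0,0],0],
  [[0,0,0],[0,0,0],0],
])

```text
clock: 10.75
tool_pos: [0.5757, -0.2969, 0.2699]
orientation: [140.7, 90.0, -120.7]
force: [-0.3, 0.2, -0.5]
opening: 0.0156
```

```bash
cat > f.py <<'E'
from h import *
import sys
o=ctrl.get_obs();P=o['tool_pos'];print(o['clock'],P,o['force'],o['opening'])
R=Ro.from_euler('xyz',o['orientation'],degrees=True);print('tool y yaw',np.degrees(np.arctan2(*R.as_matrix()[1::-1,1])).round(2))
C={n:cal(n) for n in ['wrist','scene','top']}
for n in C: cv2.imwrite(f'pics/{n}{sys.argv[1]}.png',ctrl.snapshot(n))
for nm in ['clip','jaw_near','jaw_far','card_edge']:
    rs=[];s=''
    for n in C:
        r=ctrl.landmark_of(n,nm)
        if r and r[0]['confidence']>.4:
            p=r[0]['pixel'];s+=f" {n}{np.round(p,1)}";rs.append(ray(C[n],p))
            if nm=='card_edge': s+=f"->{atz(C[n],p,.155).round(4)}"
    if len(rs)>1: X,e=tri(rs);s+=f' X={X.round(4)} rel in tool {R.inv().apply(X-P).round(4)} {np.round(e,4)}'
    print(nm,s)
E
python3 f.py 4
```

```text
10.75 [ 0.57570064 -0.29689886  0.26987838] [-0.30923957  0.20523461 -0.4696452 ] 0.015561539750905655
tool y yaw -171.43
clip  wrist[276.6 245. ] scene[162.7 105.2] X=[ 0.5784 -0.2956  0.2544] rel in tool [ 0.0155 -0.0028  0.0009] [0.0034 0.0034]
jaw_near  wrist[290.7 223.3] scene[168.2 112. ] X=[ 0.5667 -0.2999  0.2265] rel in tool [ 0.0434  0.0093 -0.0016] [0.0007 0.0007]
jaw_far  wrist[262.4 227.2] scene[162.1 116.1] X=[ 0.5877 -0.2971  0.2327] rel in tool [ 0.0372 -0.0118 -0.0019] [0.002 0.002]
card_edge  wrist[279.6 197.6]->[ 0.5735 -0.2988  0.155 ] scene[172.1 141.5]->[ 0.577  -0.2999  0.155 ] X=[ 0.5748 -0.2997  0.1543] rel in tool [ 0.1155  0.0013 -0.0026] [0.0017 0.0017]
```

View pics/wrist4.png

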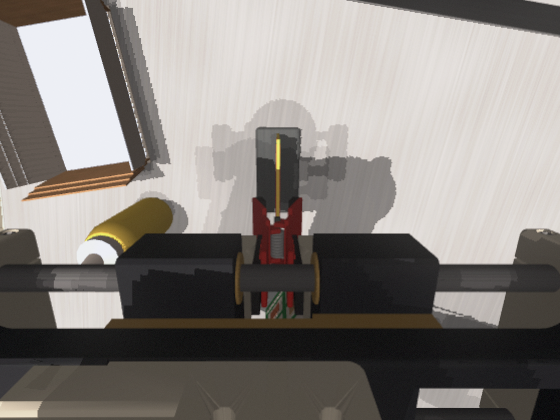

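In the wrist view the card's top edge runs straight down column 278, from row 136 to row 215. It lies between the jaws at columns 262 and 291.

```bash
cat > g.py <<'E'
from h import *
import sys
im=cv2.imread(f'pics/{sys.argv[1]}.png');C=cal('wrist');o=ctrl.get_obs();R=Ro.from_euler('xyz',o['orientation'],degrees=True)
h=cv2.cvtColor(im,cv2.COLOR_BGR2HSV);m=(h[...,0]>15)&(h[...,0]<35)&(h[...,1]>90)&(h[...,2]>70)
m[:,:265]=0;m[:,292:]=0;m[:int(sys.argv[2])]=0;m[int(sys.argv[3]):]=0
L=[]
for r in np.unique(np.nonzero(m)[0]):
    c=np.nonzero(m[r])[0]; 
    t=R.inv().apply(atz(C,[c.mean(),r],.155)-o['tool_pos']);L.append([r,c.min(),c.max(),*t[1:]])
L=np.array(L);print(L[::6].round(4)); print('slope',np.degrees(np.arctan(np.polyfit(L[:,4],L[:,3],1)[0])),'y at z=0',np.polyfit(L[:,4],L[:,3],1)[1])
for x in (.037,.043):
  print('jaw mid in tool for col 276.5 at x',x, [proj(C,o['tool_pos']+R.apply([x,y,0])).round(1).tolist() for y in(-.011,0,.011)])
E
python3 g.py wrist4 128 213
```

```text
[[ 1.34e+02  2.77e+02  2.78e+02  4.00e-04 -6.09e-02]
 [ 1.40e+02  2.76e+02  2.79e+02  4.00e-04 -5.56e-02]
 [ 1.46e+02  2.76e+02  2.80e+02  9.00e-04 -5.02e-02]
 [ 1.52e+02  2.76e+02  2.80e+02  9.00e-04 -4.48e-02]
 [ 1.58e+02  2.76e+02  2.80e+02  9.00e-04 -3.93e-02]
 [ 1.64e+02  2.76e+02  2.80e+02  9.00e-04 -3.38e-02]
 [ 1.70e+02  2.76e+02  2.79e+02  4.00e-04 -2.82e-02]
 [ 1.76e+02  2.76e+02  2.79e+02  4.00e-04 -2.25e-02]
 [ 1.82e+02  2.76e+02  2.79e+02  4.00e-04 -1.68e-02]
 [ 1.88e+02  2.76e+02  2.78e+02 -0.00e+00 -1.10e-02]
 [ 1.94e+02  2.76e+02  2.79e+02  4.00e-04 -5.10e-03]
 [ 2.00e+02  2.76e+02  2.79e+02  4.00e-04  8.00e-04]
 [ 2.06e+02  2.76e+02  2.78e+02 -0.00e+00  6.80e-03]
 [ 2.12e+02  2.76e+02  2.78e+02 -0.00e+00  1.29e-02]]
slope -0.6190028310165872 y at z=0 0.00021570211317624452
jaw mid in tool for col 276.5 at x 0.037 [[[261.6, 227.8]], [[277.2, 227.8]], [[292.8, 227.8]]]
jaw mid in tool for col 276.5 at x 0.043 [[[262.0, 224.9]], [[277.2, 224.9]], [[292.3, 224.9]]]
```

Request:
drive_tool([
  [[0.01,0,-0.002],[0,0,0],0],
  [[0.025,0,-0.003],[-0.3,0,0],0],
  [[0.04,0,-0.003],[-0.3,0,0],0],
  [[0.052,0,-0.003],[-0.3,0,0],0],
  [[0.06,0,-0.003],[-0.3,0,0],0],
  [[0.066,0,-0.003],[-0.3,0,0],0],
  [[0.072,0,-0.003],[-0.3,0,0],0],
  [[0.078,0,-0.003],[-0.3,0,0],0],
  [[0.083,0,-0.003],[-0.3,0,0],0],
  [[0.087,0,-0.003],[-0.3,0,0],0],
  [[0.09,0,-0.003],[-0.3,0,0],0],
  [[0.09,0,-0.003],[-0.3,0,0],0],
  [[0.09,0,-0.003],[-0.3,0,0],0],
])

```text
clock: 12.58
tool_pos: [0.5761, -0.3006, 0.1797]
orientation: [125.6, 90.0, -135.6]
force: [0.1, 0.2, -0.6]
opening: 0.0153
```

```bash
python3 f.py 5; python3 g.py wrist5 100 215; python3 -c "
import cv2,numpy as np
s=cv2.imread('pics/scene5.png')[90:210,110:230];w=cv2.imread('pics/wrist5.png')[120:330,190:365]
cv2.imwrite('pics/c5.png',np.hstack([cv2.resize(s,(400,400),interpolation=2),cv2.resize(w,(333,400),interpolation=2)]))"
```

```text
12.5833 [ 0.57612759 -0.30064828  0.17966414] [ 0.13379749  0.17357022 -0.63084246] 0.01533921017330399
tool y yaw -171.14
clip  wrist[277.  244.4] scene[171.8 136.8] X=[ 0.5759 -0.2988  0.1675] rel in tool [ 0.0121 -0.      0.0018] [0.0002 0.0002]
jaw_near  wrist[293.6 226.4] scene[173.9 148.1] X=[ 0.5675 -0.3022  0.1309] rel in tool [ 0.0488  0.0087 -0.0002] [0.0048 0.0048]
jaw_far  wrist[258.9 226. ] scene[173.2 152.4] X=[ 0.588  -0.2957  0.1333] rel in tool [ 0.0463 -0.0125  0.0031] [0.0013 0.0013]
card_edge  wrist[279.2 235.1]->[ 0.5747 -0.3003  0.155 ] scene[173. 141.]->[ 0.5748 -0.299   0.155 ] top[189.3 171.6]->[0.6963 0.1934 0.155 ] X=[ 0.6479 -0.1231  0.294 ] rel in tool [-0.1145 -0.0982  0.1643] [0.2267 0.0775 0.2711]
[[ 1.41e+02  2.77e+02  2.78e+02  2.00e-04 -6.09e-02]
 [ 1.47e+02  2.77e+02  2.79e+02  5.00e-04 -5.73e-02]
 [ 1.53e+02  2.77e+02  2.80e+02  8.00e-04 -5.36e-02]
 [ 1.59e+02  2.76e+02  2.81e+02  8.00e-04 -5.00e-02]
 [ 1.65e+02  2.76e+02  2.81e+02  8.00e-04 -4.62e-02]
 [ 1.71e+02  2.76e+02  2.81e+02  8.00e-04 -4.25e-02]
 [ 1.77e+02  2.76e+02  2.81e+02  8.00e-04 -3.87e-02]
 [ 1.83e+02  2.76e+02  2.81e+02  8.00e-04 -3.48e-02]
 [ 1.89e+02  2.76e+02  2.80e+02  5.00e-04 -3.09e-02]
 [ 1.95e+02  2.76e+02  2.80e+02  5.00e-04 -2.70e-02]
 [ 2.01e+02  2.76e+02  2.79e+02  2.00e-04 -2.30e-02]
 [ 2.07e+02  2.76e+02  2.80e+02  5.00e-04 -1.90e-02]
 [ 2.13e+02  2.76e+02  2.80e+02  5.00e-04 -1.49e-02]]
slope -0.37823161725935084 y at z=0 0.00038861064834735227
jaw mid in tool for col 276.5 at x 0.037 [[[261.6, 227.8]], [[277.2, 227.8]], [[292.8, 227.8]]]
jaw mid in tool for col 276.5 at x 0.043 [[[262.0, 224.9]], [[277.2, 224.9]], [[292.3, 224.9]]]
```

View pics/c5.png

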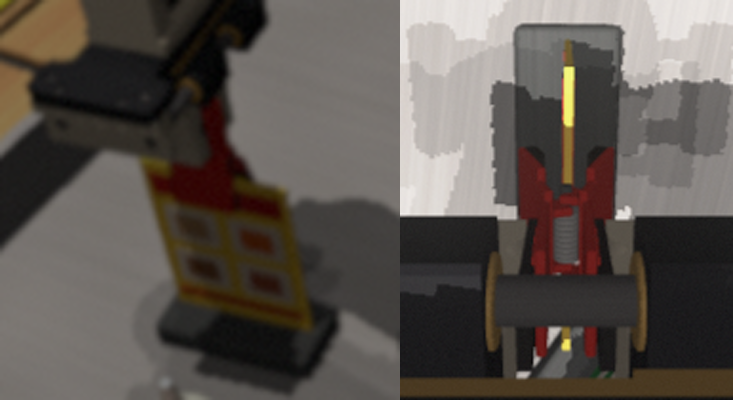

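The jaws straddle the card, with the edge centred in the wrist view at column 278 and no contact force. I'll check lateral centring and depth by projecting a model into the scene camera.

```bash
cat > k.py <<'E'
from h import *
C=cal('scene');o=ctrl.get_obs();P=o['tool_pos'];R=Ro.from_euler('xyz',o['orientation'],degrees=True)
im=cv2.imread('pics/scene5.png');S=6;b=cv2.resize(im[120:190,140:220],None,fx=S,fy=S,interpolation=cv2.INTER_CUBIC)
def dr(b,pts,col,closed=True):
    p=((proj(C,pts)-[140,120]+.5)*S).astype(np.int32);cv2.polylines(b,[p.reshape(-1,1,2)],closed,col,1)
v=b.copy();v=np.clip(v.astype(float)*1.8,0,255).astype(np.uint8);raw=v.copy()
a=np.radians(8.7);cx,cy=.5755,-.2995
e=lambda l,z:[cx-np.sin(a)*l,cy+np.cos(a)*l,z]
dr(v,[e(-.0525,.155),e(.0525,.155),e(.0525,.022),e(-.0525,.022)],(255,255,0))
for x,col in((.037,(0,255,0)),(.041,(255,0,255))):
    dr(v,P+R.apply([[x,-.0135,-.022],[x,-.0135,.022],[x-.03,-.006,.022],[x-.03,-.006,-.022]]),col)
cv2.imwrite('pics/k5.png',cv2.resize(np.hstack([raw,v]),(798,349)))
E
python3 k.py
```

```text
(no output)
```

View pics/k5.png

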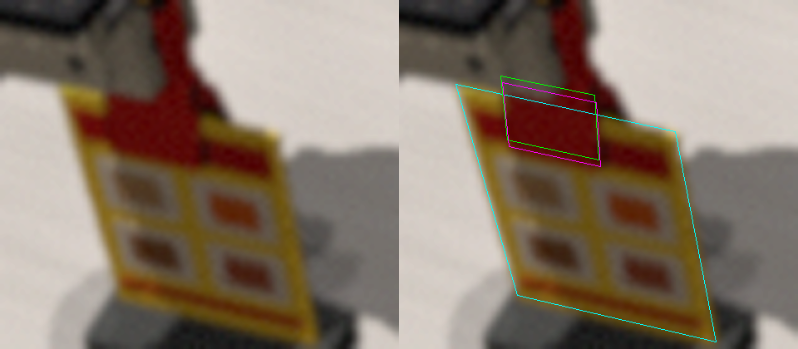

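The model overlay agrees. Jaw depth is about 12–16 mm past the edge, and the jaw is about 2 mm left of the card's middle. I'll nudge it 2 mm along the edge and let it settle.

Request:
drive_tool([
  [[0.0005,0,0.001],[0,0,0],0],
  [[0.001,0.0003,0.002],[0,0,0],0],
  [[0.001,0.0003,0.002],[0,0,0],0],
  [[0.001,0.0003,0.002],[0,0,0],0],
  [[0.001,0.0003,0.002],[0,0,0],0],
  [[0.001,0.0003,0.002],[0,0,0],0],
  [[0.001,0.0003,0.002],[0,0,0],0],
  [[0.001,0.0003,0.002],[0,0,0],0],
])

```text
clock: 14.0
tool_pos: [0.5755, -0.2987, 0.1786]
orientation: [113.7, 90.0, -147.4]
force: [-0.2, -0.5, -0.4]
opening: 0.0153
```

```bash
python3 d.py wrist6; python3 g.py wrist6 150 215 | tail -4; python3 -c "
from h import *
print(np.abs(ctrl.get_obs()['qvel']).max()); ctrl.close_job()"
```

```text
14.0 [ 0.57545939 -0.29868301  0.17859287] [-0.17430644 -0.46182969 -0.40973664] 0.015288215655855848
 [ 2.10e+02  2.75e+02  2.79e+02 -1.00e-04 -1.73e-02]]
slope -0.8688904792257762 y at z=0 -0.00031054973847799736
jaw mid in tool for col 276.5 at x 0.037 [[[261.6, 227.8]], [[277.2, 227.8]], [[292.8, 227.8]]]
jaw mid in tool for col 276.5 at x 0.043 [[[262.0, 224.9]], [[277.2, 224.9]], [[292.3, 224.9]]]
0.06780729331137296
the job is handed in; nothing more can be done
```

I squeezed the clip open, lifted it off the caddy wall and carried it over the yellow card's top edge. It is now held there, open and still, and the job was handed in at about 14 s.

**Last checks:**
- **Opening:** the fingers are 15.3 mm apart, against 16 mm listed for the fully squeezed handles, so I take the clip to be at its stop.
- **Contact and motion:** the wrist force is about 0.6 N and the joint speeds are near zero, so nothing suggests contact with the card.
- **Centring across the card:** the wrist view puts the card's edge within about 0.4 mm of midway between the jaws.
- **Centring along the edge:** the scene overlay showed the jaws about 2 mm off the middle. I shifted them 2 mm, but did not repeat the overlay afterwards.
- **Depth over the edge:** the jaw tips are about 13–17 mm below the card's top edge.

**Where the checks disagreed:** geometry puts the jaw tips 37 mm below the tool tip. The camera landmarks gave 37–49 mm and the scene overlay about 41 mm. I left the height as it was because the geometry and overlay values, which give the depth above, both fit the job. A top-camera reading of the card's edge was clearly wrong and I ignored it.

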